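# Refit the key of a vinegar cask's tap

## Task

Refit the tap of the little vinegar cask: pick up the brass key, stand it in the tapered, cork-lined hole of the tap, then keep pressing down on it while you turn it about a quarter turn, so that it works tight into the cork, and finish with its flat handle crosswise to the cask (tap shut). Press firmly, about as hard as the weight of one and a half litres of water, for a straight push or a turn without pressing does not hold, but never so hard that the cask tips forward or shifts. Let go of the key and leave the drip dish, the garlic and the jars where they stand.

Things in the scene. Friction and masses are not known exactly. Their poses are not given: they have to be found in the camera images.
- cask: small oak cask with steel hoops lying on a wooden cradle, 190 mm long, belly 126 mm, top 164 mm up (bung to 177). Loose, 1.7 kg. Origin on the worktop under its middle; x along the cask, the tap on its front head looks to -x (to the robot), y crosswise, z up. The pale wooden tap overhangs the cradle: a push of about 18 N down on it tips the cask forward. The nozzle turns down 229 mm ahead of the origin.
- bore_mouth (a point): centre of the upper end of the tap's upright bore, 97 mm above the worktop, 176 mm ahead of the cask's origin, in a round boss 47 mm wide; axes as the cask's. Cork-lined, 27.5 mm wide at the mouth, narrowing downwards at the key's taper, 35 mm deep. The key meets the cork all round with its foot some 28 to 40 mm below the mouth (found by feel; off the axis it touches sooner).
- key: solid brass tap key, 0.2 to 0.33 kg, 80 mm tall, standing on its narrow foot on the worktop to the right. Origin at the foot's centre, z up its axis. Tapered plug (8 degrees each side), 18 mm wide at the foot, 30 mm at height 43; collar 34 mm wide at 42 to 49; neck; then a flat ear as handle from 54 to 80 mm, 48 mm long along x, 11 mm thick along y. Tap shut: key's x along the cask's y, either way round.
- key_handle (a point): middle of the key's flat ear, on the axis 67 mm above the foot; axes as the key's. Pinch it across its thickness, 40 N or more. It jams only when turned slowly under load: hold 13 to 15 N down (under 12 stays loose) through 1.2 to 1.5 rad, either way; it sinks 1 to 3 mm, resists with 0.2 to 0.5 N m, and the ear lags about 0.15 rad. Then open and draw straight up.
- drip_dish: small white dish, 68 mm across and 26 mm high, loose on the worktop under the tap's nozzle, 224 to 234 mm in front of the cask's origin. Origin at the centre of its underside.
- garlic: garlic bulb, 56 mm, loose, on the right of the worktop. Origin under its centre. A bystander.
- bay_jar: squat clip-top glass jar with dried green leaves, 88 x 68 x 93 mm, loose, on the left of the worktop. Origin under its centre. A bystander.
- spice_jar: slim spice jar, 41 mm across and 105 mm tall, loose, behind the key on the right. Origin under its centre. A bystander.

How it is judged:
By the outcome, as a careful person would: the job done as asked, in the order asked, and still so for the second after the job is handed in, with the robot touching nothing.
It also fails if it takes over 56 s, if anything falls off the work surface, if the arm or the gripper's body presses on something with over 40 N, if the wrist force passes 120 N, or if a joint passes its speed limit or range.

## Robot

A 7-joint arm with a two-finger parallel gripper is mounted at the origin on a cart in front of the work surface, level with it; the furniture and walls round the work are solid. World frame = base frame: x ahead of the robot, y to its left, z up, the work surface at z = 0. Lengths are in m, angles in degrees, forces in N, time in s.
With the tool pointing down it reaches from about 0.35 to 0.9 m from the base axis. Payload 7.2 kg.
Tool frame: the origin (TCP) lies at the very end of the fingers, on their centre line; the grasp point (between the pads) lies 19 mm behind it (arm.grip_point_offset is the distance from the TCP to the grasp point, in m); z points along the fingers, x is the direction in which the jaws open and shut, and the axes are right-handed (so a half turn about z gives the same grasp; the last joint's range is limited). The gripper opens to 88 mm and grips with 3 to 60 N. Pads are 20 mm wide; open, the fingers measure 115 mm over their backs; the gripper's body (75 mm by 178 mm) begins 61 mm behind the grasp point.
Start: joints at [64.217, 23.554, -0.728, 91.456, 0.321, 64.991, -4.71], TCP at [0.233, -0.58, 0.223] pointing down, gripper open.
Joint ranges: [-169.25, 169.25], [-16.82, 113.86], [-84.01, 82.57], [7.8, 145.47], [-59.2, 239.2], [7.22, 106.19], [-163.78, 163.78]. Speed limits (degrees/s): [136.94, 136.94, 172.46, 172.46, 180, 180, 180].

## Interface

Orientations are given as [roll, pitch, yaw] about the fixed x, y, z axes, in that order (R = Rz(yaw) Ry(pitch) Rx(roll)).
In Python, from station import arm, eoat, solver, eyes, spotter gives the robot as it stands. Calls block until the motion is done:
- arm.move_ptp(position, orientation): joint-space move of the TCP to a pose.
- arm.movel(position, orientation=None, feed=0.15, until_force=None): straight line of the TCP; orientation=None keeps the orientation; feed is the mean speed in m/s. With until_force (N) it stops when the force on the tool has changed by that much, and returns True; else False.
- arm.goto_joints(angles): joint-space move.
- eoat.ungrasp() and eoat.close_gripper(grasp_force=None): open the fingers fully, or close them until they stop; grasp_force is the grip in N (None keeps the last).
- arm.pause(seconds).
- solver.ik(position, orientation): joint angles nearest the present ones, or None.
- arm.observe(): the state.
- eyes.capture(name): name is "scene" or "top" or "wrist"; returns a dict with "img" (384x512x3 uint8, red, green, blue), "fx", "fy", "cx", "cy" (pixels), "position" and "attitude" of the camera in the world. Camera axes: x right, y down, z forward; pixel columns grow to the right and rows downward; lengths in m; the calibration is good to about 2 mm. A picture is of the moment at which its call begins. There is no depth.
A pose or a line that the arm cannot do raises arm.IKError and nothing moves.
- arm.sign_off(): hands the job in, once; it reports no verdict.
Trained networks look in the newest picture that a camera, given by its name, has taken for a name from the list of things; names that differ only in an ending like _2 or _b are one class to them, and where a whole thing is asked for, a point or a joint stands for the part that bears it (a point fixed in the world has none). Each returns a list of dicts, best first, with "confidence" (0 to 1); they miss things now and then, are a little off and sometimes report something else, mostly with a low value. They report only what shows in the picture. A call takes as long as a camera call.
- spotter.masks_of(camera, label): "mask" (384x512 bool, what is visible of it) and "position" ([row, column] as shares, 0 to 1, of the picture: columns of its width, rows of its height, amid what is visible of it).
- spotter.mark_of(camera, label): "position" ([row, column] as shares, 0 to 1, of the picture: columns of its width, rows of its height: a listed point, or the origin of a listed thing).
The state is a dict: "clock": time; "joint_pos": joint angles; "qvel": joint speeds; "joint_efforts": joint torques, N m; "tool_pos": TCP position; "tool_rot": TCP orientation; "wrist_force": force on the tool from outside, world axes, zero at the start; "torque": the same for the moment, N m; "finger_gap": finger opening in m.
Only numpy, scipy, OpenCV 4.12 (cv2) and the standard library are available. Lean on these libraries where they do the work, as an engineer would, in place of code of your own. Each camera call takes 0.05 s, during which the arm holds its last target.

## Working session

There is one attempt and no reset: what is moved stays moved. The work goes in short steps, each a Python script; the robot and the scene stay as the last script left them, time stands still between calls to the robot, and variables do not carry over. Pictures are saved under pics/ and viewed, and the job is handed in when it is done.

```bash
ls; mkdir -p pics
python3 - <<'E'
from station import arm, eoat, solver, eyes, spotter
import cv2, numpy as np
s=arm.observe(); print(s)
for c in ["scene","top","wrist"]:
    d=eyes.capture(c); cv2.imwrite(f"pics/{c}0.png",d["img"][:,:,::-1]); print(c,d["fx"],d["fy"],d["cx"],d["cy"],d["position"],d["attitude"])
    for l in ["bore_mouth","cask","key","key_handle","drip_dish","garlic","bay_jar","spice_jar"]:
        r=spotter.mark_of(c,l); print(c,l,[(np.round(np.array(q["position"])*[384,512],1),round(q["confidence"],2)) for q in r[:2]])
print(arm.observe()["clock"])
E
```

```text
pics
{'clock': 0.0, 'joint_pos': array([64.21644499, 23.59968499, -0.73024184, 91.50244038,  0.31955904,
       64.99090771, -4.70913435]), 'qvel': array([-0.02044557, -0.00914193,  0.08582482,  0.04918985,  0.02564237,
        0.04191092, -0.04538292]), 'joint_efforts': array([-1.59218985e-04, -5.87958062e+01,  6.42103348e-01, -2.91074449e+01,
       -5.36876405e-02,  1.82878564e-02,  1.78222358e-04]), 'tool_pos': array([ 0.23267463, -0.57953766,  0.221824  ]), 'tool_rot': array([ 1.79995480e+02,  9.09123684e-02, -6.81208485e+01]), 'wrist_force': array([-0.01957933,  0.56929503,  0.67800268]), 'torque': array([ 0.04388499, -0.05437545,  0.00828043]), 'finger_gap': 0.08771569620109404}
scene 468.1384202032425 468.1384202032425 252.70713864809164 189.16835964184793 [-0.25818882  0.72636831  0.82266273] [-124.64350987    0.88141151 -132.93013179]
scene bore_mouth [(array([195.3, 249.3]), 0.93)]
scene cask [(array([202.5, 205.1]), 0.75)]
scene key [(array([189.9, 311.3]), 0.74)]
scene key_handle [(array([259.4, 145.7]), 0.7), (array([174.4, 310.5]), 0.53)]
scene drip_dish [(array([230.3
[... 280 characters left out ...]
0372234    0.27780967  -89.82575843]
top bore_mouth [(array([208.3, 222.5]), 0.65)]
top cask [(array([157. , 218.5]), 0.74), (array([229.8, 230.2]), 0.35)]
top key [(array([213.1, 305.2]), 0.68)]
top key_handle [(array([210.4, 311.5]), 0.64)]
top drip_dish [(array([231.2, 229.9]), 0.73)]
top garlic []
top bay_jar [(array([184.8, 125.7]), 0.76)]
top spice_jar [(array([169.2, 325.2]), 0.64)]
wrist 296.094023438198 296.094023438198 256.30713522857303 185.7548645662878 [ 0.296154   -0.55594318  0.38474624] [ 1.65327395e+02  4.11655501e-02 -6.81450571e+01]
wrist bore_mouth []
wrist cask []
wrist key []
wrist key_handle []
wrist drip_dish []
wrist garlic []
wrist bay_jar []
wrist spice_jar []
1.35
```

View pics/scene0.png

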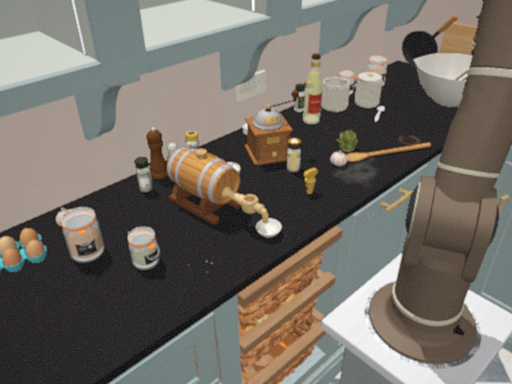

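View pics/top0.png

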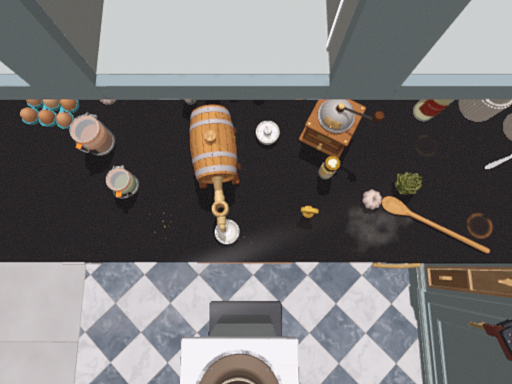

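```bash
cat > h.py <<'E'
import numpy as np, cv2
from scipy.spatial.transform import Rotation as Ro
CAM={}
def cam(d): return (d["fx"],d["fy"],d["cx"],d["cy"],np.array(d["position"]),Ro.from_euler('xyz',d["attitude"],degrees=True).as_matrix())
SC=(468.1384202032425,)*2+(252.70713864809164,189.16835964184793,np.array([-0.25818882,0.72636831,0.82266273]),Ro.from_euler('xyz',[-124.64350987,0.88141151,-132.93013179],degrees=True).as_matrix())
TP=(348.8562947108078,)*2+(250.77271613789205,190.11560687847577,np.array([0.34590585,-0.03599409,1.01752007]),Ro.from_euler('xyz',[-168.00372234,0.27780967,-89.82575843],degrees=True).as_matrix())
def ray(c,rc):
    v=c[5]@np.array([(rc[1]-c[2])/c[0],(rc[0]-c[3])/c[1],1]); return v/np.linalg.norm(v)
def onz(c,rc,z):
    v=ray(c,rc); return c[4]+v*(z-c[4][2])/v[2]
def proj(c,p):
    q=(np.asarray(p)-c[4])@c[5]; return np.stack([c[3]+c[1]*q[...,1]/q[...,2],c[2]+c[0]*q[...,0]/q[...,2]],-1)
E
python3 - <<'E'
from h import *
for n,z,s,t in [("bore",.097,(195.3,249.3),(208.3,222.5)),("cask",0,(202.5,205.1),(157,218.5)),("key",0,(189.9,311.3),(213.1,305.2)),("keyh",.067,(174.4,310.5),(210.4,311.5)),("dish",0,(230.3,266.2),(231.2,229.9)),("bay",0,(263.7,146.1),(184.8,125.7)),("spice",0,(169.5,293.6),(169.2,325.2)),("garlic",0,(164.3,337.3),None)]:
    print(n,onz(SC,s,z).round(4),t and onz(TP,t,z).round(4))
for n in ["scene","top"]:
    im=cv2.imread(f"pics/{n}0.png"); 
    r,c=(200,280) if n=="scene" else (205,265)
    cr=im[r-75:r+75,c-100:c+100]; cv2.imwrite(f"pics/{n}0c.png",cv2.resize(cr,None,fx=4,fy=4,interpolation=cv2.INTER_CUBIC))
E
```

```text
bore [0.5037 0.0454 0.097 ] [0.4917 0.0444 0.097 ]
cask [0.67   0.0738 0.    ] [0.665  0.0682 0.    ]
key [ 0.4937 -0.2019  0.    ] [ 0.4934 -0.1905  0.    ]
keyh [ 0.4874 -0.1854  0.067 ] [ 0.4912 -0.1979  0.067 ]
dish [0.4513 0.0332 0.    ] [0.4398 0.03   0.    ]
bay [0.5676 0.3432 0.    ] [0.5776 0.3445 0.    ]
spice [ 0.6118 -0.249   0.    ] [ 0.6271 -0.2548  0.    ]
garlic [ 0.5324 -0.3767  0.    ] None
```

View crops.

View pics/scene0c.png

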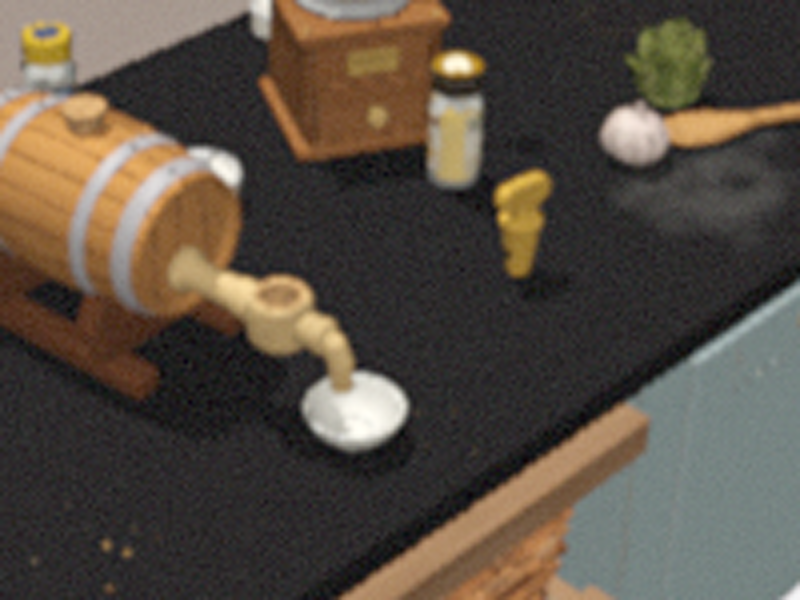

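View pics/top0c.png

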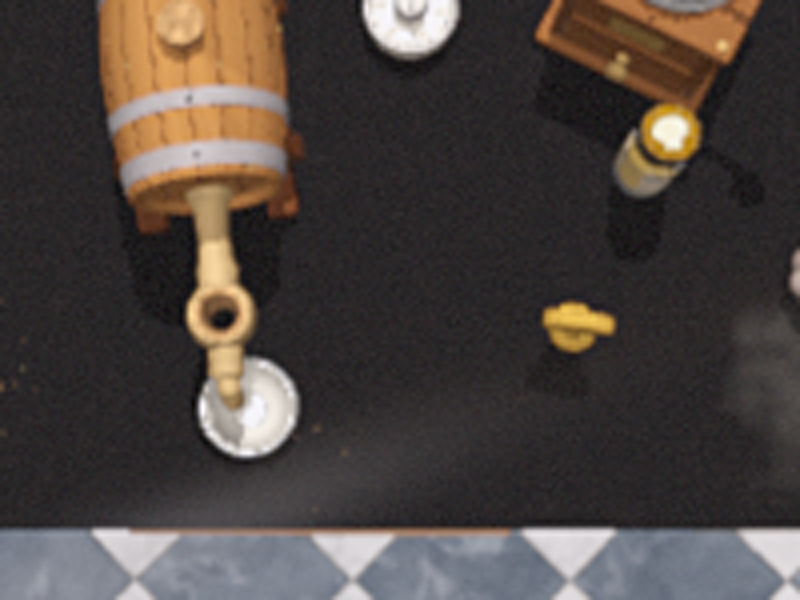

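Run:
```python
from station import arm, eoat, solver, eyes, spotter
import numpy as np
for p,ys in [((.49,-.195,.12),(-6,174,-186)),((.4975,.045,.14),(7,7+83,7-83,187,-173,97+180-14))]:
    for y in ys:
        q=solver.ik(p,[180,0,y]); print(p,y,None if q is None else np.round(q,0))
q=arm.goto_joints(solver.ik((.475,-.17,.20),[180,0,-6]))
from h import *
d=eyes.capture("wrist"); c=cam(d); cv2.imwrite("pics/w1.png",d["img"][:,:,::-1])
for l in ["key","key_handle","spice_jar","garlic"]:
    r=spotter.mark_of("wrist",l); 
    for q in r[:2]:
        rc=np.array(q["position"])*[384,512]; print(l,rc.round(1),round(q["confidence"],2),onz(c,rc,.067 if l=="key_handle" else 0).round(4))
m=spotter.masks_of("wrist","key"); 
if m: np.save("km.npy",m[0]["mask"]); print(m[0]["confidence"],m[0]["mask"].sum())
import pickle; pickle.dump(c,open("w1.pkl","wb"))
print(arm.observe()["clock"],arm.observe()["tool_pos"])
```

```text
(0.49, -0.195, 0.12) -6 [ 37.  23. -26. 110.  13.  50.  -2.]
(0.49, -0.195, 0.12) 174 [ -33.   40.   72.  114.  -45.   60. -125.]
(0.49, -0.195, 0.12) -186 [ -33.   40.   72.  114.  -45.   60. -125.]
(0.4975, 0.045, 0.14) 7 [ 22.  22. -41. 112.  18.  53. -20.]
(0.4975, 0.045, 0.14) 90 [ 30.  25. -52. 111.  24.  55.  57.]
(0.4975, 0.045, 0.14) -76 [  16.   20.  -33.  112.   14.   51. -100.]
(0.4975, 0.045, 0.14) 187 [ -62.   34.   72.  117.  -39.   58. -143.]
(0.4975, 0.045, 0.14) -173 [ -62.   34.   72.  117.  -39.   58. -143.]
(0.4975, 0.045, 0.14) 263 [  15.   20.  -31.  112.   13.   51. -120.]
key [181.5 267.9] 0.97 [ 0.4862 -0.1949  0.    ]
key_handle [194.1 276.3] 0.89 [ 0.4926 -0.1925  0.067 ]
garlic [305.3 309.3] 0.82 [ 0.5267 -0.3806 -0.    ]
0.95 936
3.3917 [ 0.47490236 -0.17049855  0.19994569]
```

View pics/w1.png

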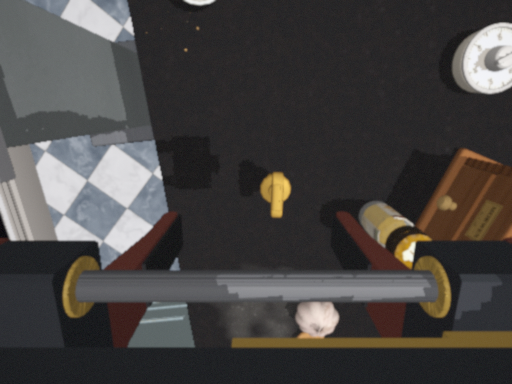

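Run:
```python
from h import *
import pickle
from scipy.optimize import minimize
c=pickle.load(open("w1.pkl","rb"));m=np.load("km.npy")
def pts(x,y,yaw):
    R=Ro.from_euler('z',yaw).as_matrix(); t=np.linspace(0,2*np.pi,40)
    L=[]
    for r,z in [(.009,0),(.015,.043),(.017,.042),(.017,.049)]:
        L.append(np.stack([r*np.cos(t),r*np.sin(t),t*0+z],1))
    P=[L[0],L[1]];out=[np.vstack([L[0],L[1]]),np.vstack(L[2:])]
    # ear: rounded ends? box with stadium-ish
    out.append(np.array([[a,b,z] for a in(-.024,.024) for b in (-.0055,.0055) for z in (.058,.076)]+[[a,b,z] for a in(-.02,.02) for b in (-.0055,.0055) for z in (.054,.08)]))
    return [o@R.T+[x,y,0] for o in out]
S=8
def ren(p):
    im=np.zeros((384,512),np.uint8)
    for o in pts(*p):
        q=proj(c,o)[:,::-1]; h=cv2.convexHull((q*16).round().astype(np.int32)); cv2.fillConvexPoly(im,h,255,cv2.LINE_AA,4)
    return im/255.
M=cv2.GaussianBlur(m.astype(float),(0,0),1.0)
f=lambda p:((cv2.GaussianBlur(ren(p*[1e-3,1e-3,np.pi/180]),(0,0),1.0)-M)**2).sum()
best=min((minimize(f,[490,-193,a],method='Nelder-Mead',options=dict(initial_simplex=np.array([[490,-193,a],[496,-193,a],[490,-187,a],[490,-193,a+12]]))) for a in (70,80,90,100)),key=lambda r:r.fun)
print(best.x,best.fun,m.sum())
im=cv2.imread("pics/w1.png"); e=ren(best.x*[1e-3,1e-3,np.pi/180])
for k,src in ((0,e>.5),(2,m)):
    cs,_=cv2.findContours(src.astype(np.uint8),cv2.RETR_EXTERNAL,cv2.CHAIN_APPROX_NONE)
im2=cv2.resize(im[150:240,220:340],None,fx=6,fy=6,interpolation=cv2.INTER_CUBIC)
cs,_=cv2.findContours((cv2.resize(e[150:240,220:340],None,fx=6,fy=6)>.5).astype(np.uint8),cv2.RETR_EXTERNAL,cv2.CHAIN_APPROX_NONE); cv2.drawContours(im2,cs,-1,(0,255,0),1)
cv2.imwrite("pics/w1f.png",im2)
```

```text
[ 492.74210114 -191.74258149   85.86758478] 54.09619002846739 936
```

View pics/w1f.png

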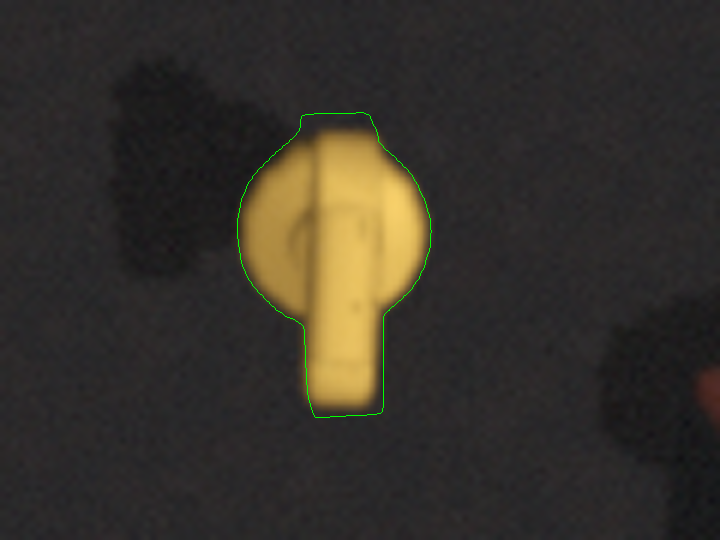

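```bash
cat > fit.py <<'E'
from h import *
from scipy.optimize import minimize
def pts(x,y,yaw,z0=0,ear=False):
    R=Ro.from_euler('z',yaw).as_matrix(); t=np.linspace(0,2*np.pi,40)
    L=[np.stack([r*np.cos(t),r*np.sin(t),t*0+z],1) for r,z in [(.009,0),(.015,.043),(.017,.042),(.017,.049)]]
    out=[np.vstack(L[:2]),np.vstack(L[2:])] if not ear else []
    out.append(np.array([[a,b,z] for a in(-.024,.024) for b in (-.0055,.0055) for z in (.060,.074)]+[[a,b,z] for a in(-.02,.02) for b in (-.0055,.0055) for z in (.054,.08)]))
    return [o@R.T+[x,y,z0] for o in out]
def ren(c,p,**k):
    im=np.zeros((384,512),np.uint8)
    for o in pts(p[0]*1e-3,p[1]*1e-3,np.radians(p[2]),**k):
        q=proj(c,o)[:,::-1]; h=cv2.convexHull((q*16).round().astype(np.int32)); cv2.fillConvexPoly(im,h,255,cv2.LINE_AA,4)
    return im/255.
def yellow(img_rgb):
    h=cv2.cvtColor(img_rgb,cv2.COLOR_RGB2HSV); return ((h[...,1]>110)&(h[...,2]>70)&(h[...,0]>12)&(h[...,0]<35))
def fit(c,m,x0,y0,angs,**k):
    f=lambda p:((cv2.GaussianBlur(ren(c,p,**k),(0,0),.8)-M)**2).sum()
    M=cv2.GaussianBlur(m.astype(float),(0,0),.8)
    return min((minimize(f,[x0,y0,a],method='Nelder-Mead',options=dict(initial_simplex=np.array([[x0,y0,a],[x0+6,y0,a],[x0,y0+6,a],[x0,y0,a+10]]))) for a in angs),key=lambda r:r.fun)
E
python3 - <<'E'
from fit import *
import pickle
c=pickle.load(open("w1.pkl","rb"))
im=cv2.imread("pics/w1.png"); m=yellow(im[:,:,::-1].copy()); w=np.zeros_like(m); w[150:240,230:320]=1; m=m&w
print(m.sum())
b=fit(c,m,492,-193,(75,85,95)); print(b.x,b.fun)
im2=cv2.resize(im[150:240,220:340],None,fx=6,fy=6,interpolation=cv2.INTER_CUBIC)
e=ren(c,b.x)
cs,_=cv2.findContours((cv2.resize(e[150:240,220:340],None,fx=6,fy=6)>.5).astype(np.uint8),cv2.RETR_EXTERNAL,cv2.CHAIN_APPROX_NONE); cv2.drawContours(im2,cs,-1,(0,255,0),1)
cv2.imwrite("pics/w1g.png",im2)
it=cv2.imread("pics/top0.png"); m=yellow(it[:,:,::-1].copy()); w=np.zeros_like(m); w[195:225,290:330]=1; m=m&w
b=fit(TP,m,492,-193,(75,85,95)); print("top",b.x,b.fun,m.sum())
it=cv2.imread("pics/scene0.png"); m=yellow(it[:,:,::-1].copy()); w=np.zeros_like(m); w[160:200,296:325]=1; m=m&w
b=fit(SC,m,492,-193,(75,85,95)); print("scene",b.x,b.fun,m.sum())
E
```

```text
979
[ 492.71331647 -192.28486929   83.27704927] 34.45214583684272
top [ 492.31878813 -191.44924454   84.42061246] 3.325392006461042 169
scene [ 493.01470002 -190.14467879   90.11636382] 4.02521909888487 275
```

View pics/w1g.png

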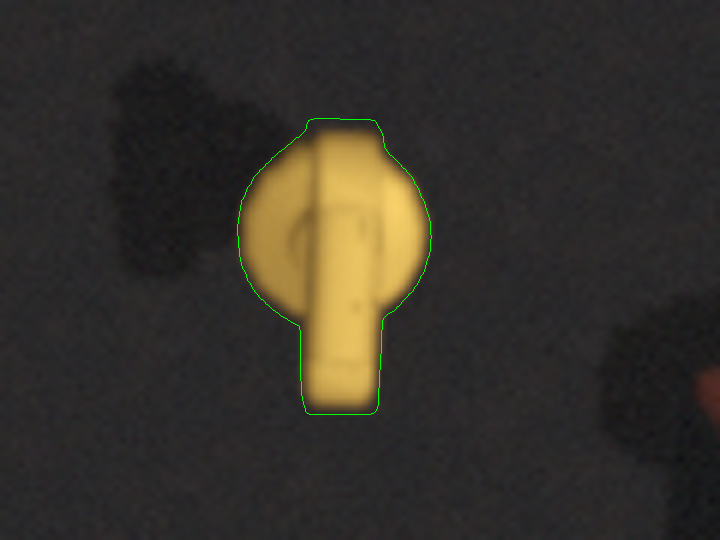

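Run:
```python
from station import arm, eoat, solver, eyes, spotter
from h import *
import pickle
arm.goto_joints(solver.ik((.49,.06,.25),[180,0,-6]))
d=eyes.capture("wrist"); c=cam(d); cv2.imwrite("pics/w2.png",d["img"][:,:,::-1]); pickle.dump(c,open("w2.pkl","wb"))
for l in ["bore_mouth","cask","drip_dish"]:
    for q in spotter.mark_of("wrist",l)[:2]:
        rc=np.array(q["position"])*[384,512]; print(l,rc.round(1),round(q["confidence"],2),onz(c,rc,.097 if l=="bore_mouth" else 0).round(4))
print(arm.observe()["clock"])
im=cv2.imread("pics/w2.png"); cv2.imwrite("pics/w2c.png",cv2.resize(im,None,fx=1.5,fy=1.5,interpolation=cv2.INTER_CUBIC))
```

```text
bore_mouth [174.5 263.1] 0.57 [0.4965 0.0553 0.097 ]
cask [133.4 384.2] 0.81 [0.6676 0.0734 0.    ]
drip_dish [172.5 218.5] 0.97 [0.4338 0.0432 0.    ]
4.525
```

View pics/w2c.png

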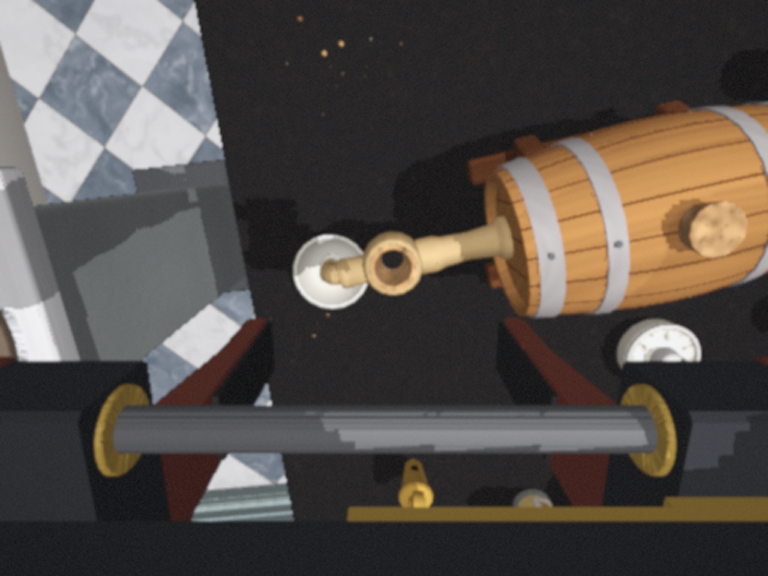

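```bash
cat > ov.py <<'E'
from h import *
import pickle,sys
c2=pickle.load(open("w2.pkl","rb"))
print("top",onz(TP,(208.7,220.2),.097)," scene",onz(SC,(198.2,250.5),.097)," w",onz(c2,(174.7,260.5),.097))
x,y,yaw=map(float,sys.argv[1:4])
t=np.linspace(0,2*np.pi,60); u=np.array([np.cos(np.radians(yaw)),np.sin(np.radians(yaw)),0])
B=np.array([x,y,.097]); O=B+.176*u; O[2]=0
outs=[]
for n,c,k in (("w2",c2,(60,250,190,400)),("top0",TP,(90,250,180,270)),("scene0",SC,(140,240,160,290))):
    r0,r1,a0,a1=k; f=6 if n!="w2" else 5
    f=min(f,600//(r1-r0),800//(a1-a0))
    im=cv2.resize(cv2.imread(f"pics/{n}.png")[r0:r1,a0:a1],None,fx=f,fy=f,interpolation=cv2.INTER_CUBIC)
    def dr(P,col):
        q=((proj(c,P)-[r0,a0])*f+ (f-1)/2)[:,::-1]; cv2.polylines(im,[q.round().astype(np.int32)],False,col,1,cv2.LINE_AA)
    for r in(.0235,.01375): dr(B+np.stack([r*np.cos(t),r*np.sin(t),0*t],1),(0,255,0))
    bung=O+[0,0,.177]; dr(bung+np.stack([.015*np.cos(t),.015*np.sin(t),0*t],1),(255,0,0))
    dr(np.array([O+[0,0,.164]-.095*u,O+[0,0,.164]+.095*u]),(255,0,0))
    cv2.imwrite(f"pics/ov_{n}_{sys.argv[4]}.png",im)
E
python3 ov.py .4955 .053 7 a
```

```text
top [0.49062881 0.05049634 0.097     ]  scene [0.49166603 0.0520721  0.097     ]  w [0.49363982 0.0553514  0.097     ]
```

View pics/ov_w2_a.png

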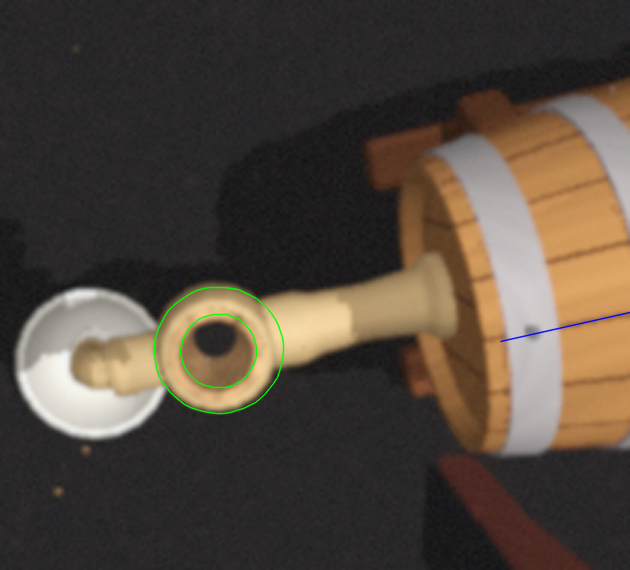

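View pics/ov_top0_a.png

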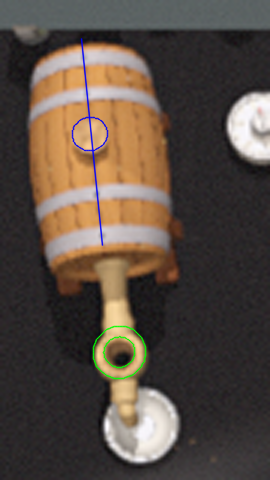

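View pics/ov_scene0_a.png

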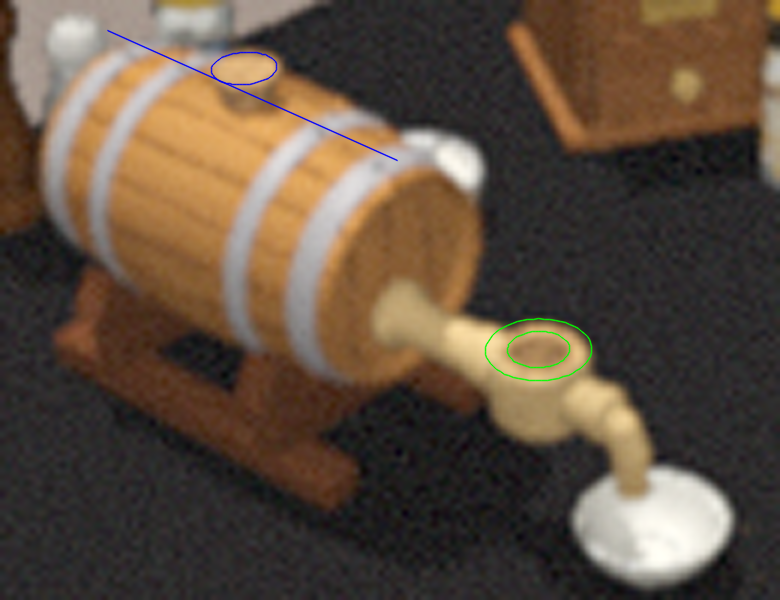

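Run:
```python
from h import *
import pickle
c=pickle.load(open("w2.pkl","rb"))
B=np.array([.4952,.053])
for n,cc,rc,z in (("bung w2",c,(228/1.5-.2,714/1.5-.2),.177),("nail1",c,(256/1.5-.2,550.5/1.5-.2),.155),("nail2",c,(244/1.5-.2,618/1.5-.2),.162)):
    p=onz(cc,rc,z)[:2]; print(n,p,np.linalg.norm(p-B),np.degrees(np.arctan2(*(p-B)[::-1])))
for n,k in (("top0",(110,160,190,235)),("w2",(125,185,430,512))):
    r0,r1,a0,a1=k; cv2.imwrite(f"pics/b_{n}.png",cv2.resize(cv2.imread(f"pics/{n}.png")[r0:r1,a0:a1],None,fx=8,fy=8,interpolation=cv2.INTER_CUBIC))
```

```text
bung w2 [0.66654859 0.07356266] 0.17257798842613004 6.84304569228675
nail1 [0.58801471 0.06212611] 0.09326229923264609 5.615620631903521
nail2 [0.62381385 0.06677172] 0.12934907261615677 6.111830303829464
```

View pics/b_top0.png

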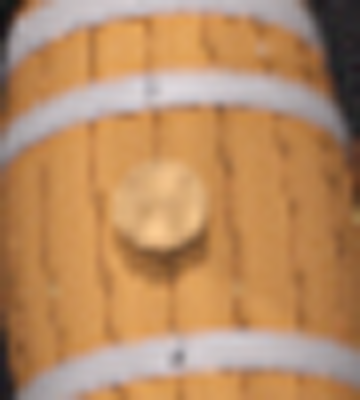

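View pics/b_w2.png

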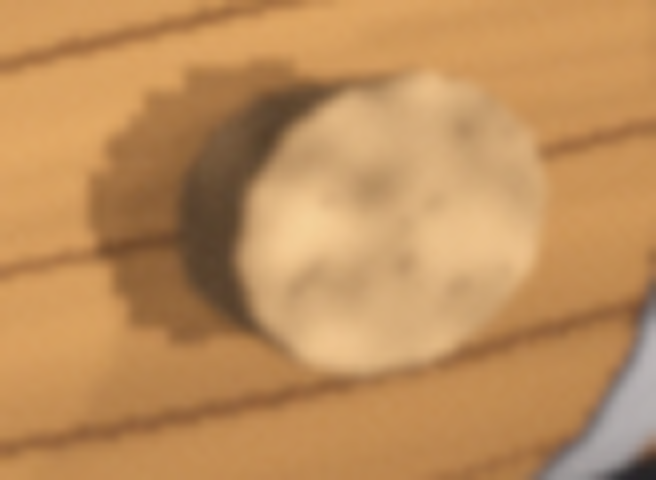

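Run:
```python
from station import arm, eoat, solver, eyes, spotter
import numpy as np
K=(.4925,-.192); y=-6.5
print(arm.grip_point_offset)
arm.goto_joints(solver.ik((*K,.12),[180,0,y]))
print(arm.observe()["wrist_force"])
print(arm.movel((*K,.052),[180,0,y],feed=.1,until_force=6))
o=arm.observe(); print(o["tool_pos"],o["wrist_force"])
eoat.close_gripper(55)
o=arm.observe(); print(o["finger_gap"],o["wrist_force"],o["clock"])
arm.movel((*K,.24),[180,0,y],feed=.12)
arm.pause(.3);o=arm.observe(); print(o["tool_pos"],o["wrist_force"],o["torque"],o["clock"])
import cv2
for c in ("wrist","scene"):
    d=eyes.capture(c); cv2.imwrite(f"pics/{c}3.png",d["img"][:,:,::-1])
```

```text
0.0187
[-0.39005793  0.47355739 -0.03675283]
False
[ 0.49293104 -0.19186839  0.05241428] [ 0.05496567 -0.39332103 -0.80783386]
0.013714438919109912 [ 0.23948357 -0.07422171  0.06175618] 7.6167
[ 0.49246673 -0.19196474  0.2397881 ] [-0.39771777 -0.70077686 -1.94635349] [-0.03301263 -0.06847607 -0.03807389] 9.6333
```

View pics/scene3.png

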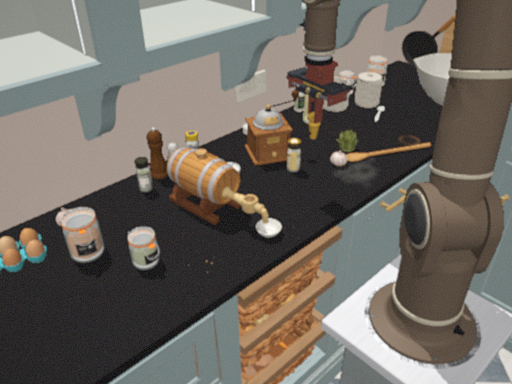

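View pics/wrist3.png

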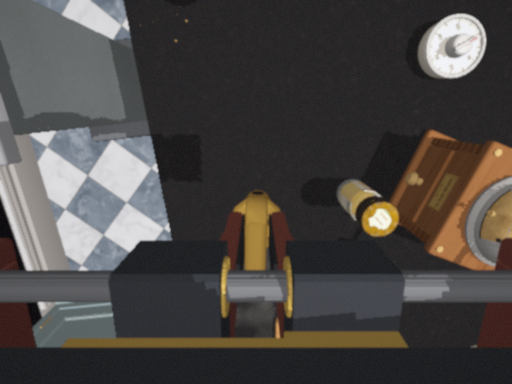

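```bash
cat > rb.py <<'E'
from station import arm, eoat, solver, eyes, spotter
import numpy as np, cv2
def F(n=6):
    L=[]
    for i in range(n):
        o=arm.observe(); L.append(np.r_[o["wrist_force"],o["torque"]]); arm.pause(.02)
    return np.mean(L,0)
def snap(c,n):
    d=eyes.capture(c); cv2.imwrite(f"pics/{n}.png",d["img"][:,:,::-1]); return d
E
python3 - <<'E'
from rb import *
print(arm.observe()["finger_gap"])
B=(.4948,.053); y=-68
arm.goto_joints(solver.ik((*B,.19),[180,0,y]))
arm.movel((*B,.156),[180,0,y],feed=.06)
arm.pause(.2); f=F(8); print(f.round(3),arm.observe()["tool_pos"]); np.save("base.npy",f)
snap("scene","scene4");snap("top","top4"); o=arm.observe();print(o["clock"],o["finger_gap"],o["tool_rot"],o["joint_pos"].round(0))
for n,k in (("scene4",(130,260,190,340)),("top4",(130,260,160,310))):
    r0,r1,a0,a1=k; cv2.imwrite(f"pics/{n}c.png",cv2.resize(cv2.imread(f"pics/{n}.png")[r0:r1,a0:a1],None,fx=4.5,fy=4.5,interpolation=cv2.INTER_CUBIC))
E
```

```text
0.013733121849048267
[-2.610e-01 -3.000e-02 -2.402e+00 -2.000e-03  1.100e-02 -0.000e+00] [0.49491435 0.05301371 0.15624542]
12.275 0.01353618737354836 [-1.79984391e+02 -7.35671681e-03 -6.80018482e+01] [ 10.  18. -26. 112.  10.  53. -89.]
```

View pics/scene4c.png

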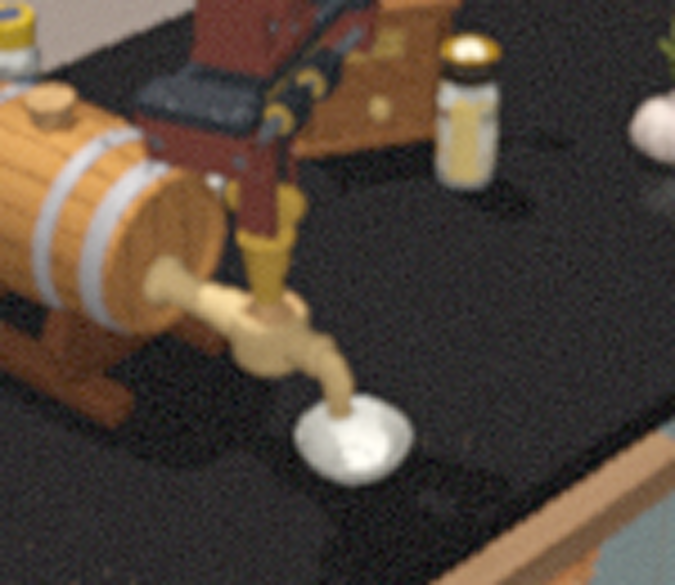

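View pics/top4c.png

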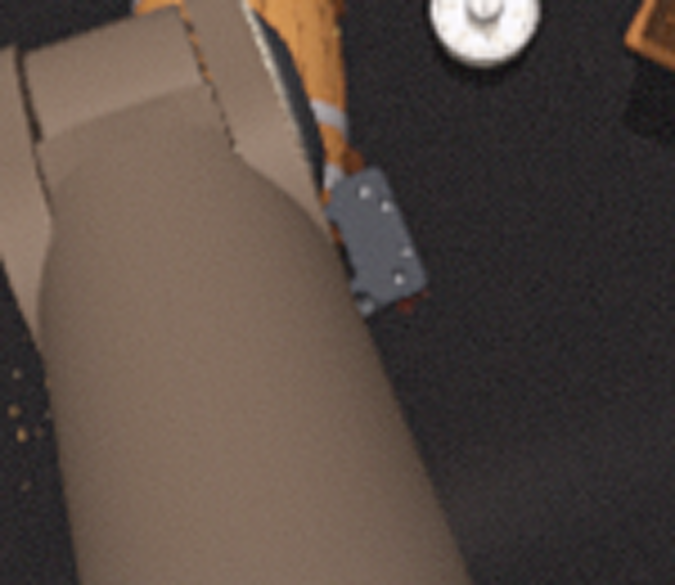

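Run:
```python
from rb import *
b=np.load("base.npy");B=(.4948,.053)
r=arm.movel((*B,.132),feed=.04,until_force=2.5)
arm.pause(.1);o=arm.observe();print(r,o["tool_pos"],(F()-b).round(3))
if not r:
    r=arm.movel((*B,.110),feed=.012,until_force=2)
    arm.pause(.1);o=arm.observe();print(r,o["tool_pos"],(F()-b).round(3))
print(arm.observe()["clock"])
```

```text
False [0.49499093 0.05304363 0.13222679] [ 0.147  0.082  0.099 -0.021 -0.01  -0.011]
True [0.49405959 0.05260563 0.11466788] [ 0.953 -0.727  3.034 -0.079 -0.142 -0.03 ]
14.7
```

```bash
cat >> rb.py <<'E'
b=np.load("base.npy")
def st(cmd,yaw,feed=.01,n=4,v=True):
    arm.movel(tuple(cmd),[180,0,yaw],feed=feed); f=F(n)-b; o=arm.observe()
    if v: print("cmd",np.round(np.array(cmd)*1e3,2),round(yaw,1),"tcp",(o["tool_pos"]*1e3).round(2),"yaw",o["tool_rot"][2].round(2),"f",f.round(2),"t",round(o["clock"],2))
    return f,o
E
python3 - <<'E'
from rb import *
o=arm.observe();z=o["tool_pos"][2]
c=np.array([.4948,.053,z])
f,o=st(c,-68)
c[2]-=.0004; f,o=st(c,-68)
c[:2]+=np.clip(f[:2]*2e-4,-4e-4,4e-4); f,o=st(c,-68)
E
```

```text
cmd [494.8   53.   114.64] -68 tcp [494.51  52.76 114.57] yaw -68.01 f [-0.81 -1.67  4.3  -0.35  0.33  0.01] t 15.04
cmd [494.8   53.   114.24] -68 tcp [494.69  52.81 114.3 ] yaw -68.0 f [-2.17 -2.45  6.71 -0.51  0.55 -0.  ] t 15.36
cmd [494.4   52.6  114.24] -68 tcp [494.54  52.71 114.28] yaw -68.0 f [-0.69 -1.01  5.82 -0.32  0.32 -0.  ] t 15.68
```

Run:
```python
from rb import *
c=np.array([.4942,.0523,.11424]); 
f,o=st(c,-68)
for tgt in (9,12,14,14):
    c[2]-=np.clip((tgt-f[2])/6500,-6e-4,6e-4); c[:2]+=np.clip(f[:2]*2e-4,-3e-4,3e-4); f,o=st(c,-68)
np.save("c.npy",c)
```

```text
cmd [494.2   52.3  114.24] -68 tcp [494.37  52.58 114.26] yaw -67.99 f [ 0.22 -0.44  4.68 -0.02  0.1   0.01] t 15.99
cmd [494.24  52.21 113.64] -68 tcp [494.38  52.4  113.78] yaw -68.0 f [-0.92 -0.07  6.73  0.03  0.26  0.  ] t 16.31
cmd [494.06  52.2  113.04] -68 tcp [494.41  52.36 113.49] yaw -68.0 f [-1.13 -0.68  9.86  0.03  0.36 -0.01] t 16.62
cmd [493.83  52.06 112.44] -68 tcp [494.43  52.35 113.26] yaw -68.0 f [-1.71 -0.14 13.21 -0.02  0.52  0.02] t 16.94
cmd [493.53  52.03 112.32] -68 tcp [494.43  52.36 113.29] yaw -67.99 f [-1.150e+00 -2.100e-01  1.362e+01  1.000e-02  4.000e-01  0.000e+00] t 17.26
```

```bash
cat > turn.py <<'E'
from rb import *
import sys
c=np.load("c.npy"); y=float(sys.argv[1]); end=float(sys.argv[2]); step=float(sys.argv[3])
f=F(4)-b
while y<end-1e-6:
    y=min(y+step,end)
    c[2]-=np.clip((14.2-f[2])/6000,-4e-4,4e-4); c[:2]+=np.clip(f[:2]*1.2e-4,-2e-4,2e-4)
    f,o=st(c,y,n=2); np.save("c.npy",c)
    if f[2]>16.3 or f[2]<9: print("stop"); c[2]-=np.clip((14-f[2])/6000,-5e-4,5e-4); st(c,y); np.save("c.npy",c); break
E
python3 turn.py -68 -59 3
```

```text
cmd [493.39  52.02 112.18] -65.0 tcp [494.37  52.3  113.13] yaw -65.01 f [-1.44 -0.66 13.21  0.04  0.31 -0.08] t 17.61
cmd [493.22  51.94 112.02] -62.0 tcp [494.33  52.22 112.97] yaw -62.02 f [-0.47  0.02 12.61  0.04  0.19 -0.1 ] t 17.89
cmd [493.16  51.95 111.75] -59.0 tcp [494.4   52.16 112.83] yaw -59.02 f [-1.74 -0.23 12.72 -0.02  0.25 -0.16] t 18.18
```

```bash
sed -i 's#(14.2-f\[2\])/6000,-4e-4#(14.2-f[2])/5000+6e-5*step/2,-4e-4#' turn.py; python3 turn.py -59 -45 1.75
```

```text
cmd [493.1   51.87 111.65] -57.2 tcp [494.38  52.1  112.73] yaw -57.28 f [-0.55 -0.46 13.44 -0.    0.17 -0.21] t 18.52
cmd [493.04  51.81 111.45] -55.5 tcp [494.36  52.07 112.61] yaw -55.54 f [-2.400e-01 -2.900e-01  1.429e+01  1.000e-02  2.500e-01 -2.400e-01] t 18.81
cmd [493.01  51.78 111.41] -53.8 tcp [494.34  52.01 112.56] yaw -53.79 f [-0.69  0.07 14.61 -0.02  0.24 -0.21] t 19.09
cmd [492.93  51.79 111.44] -52.0 tcp [494.32  52.   112.55] yaw -52.04 f [-2.100e-01  1.400e-01  1.308e+01 -1.000e-02  1.300e-01 -2.800e-01] t 19.38
cmd [492.9   51.8  111.16] -50.2 tcp [494.37  52.   112.44] yaw -50.29 f [-1.03 -0.81 15.56 -0.09  0.21 -0.26] t 19.66
cmd [492.78  51.71 111.38] -48.5 tcp [494.31  51.91 112.48] yaw -48.55 f [ 0.09  0.11 12.86 -0.03 -0.05 -0.31] t 19.94
cmd [492.79  51.72 111.06] -46.8 tcp [494.35  51.94 112.35] yaw -46.8 f [-0.24 -0.19 14.83 -0.09  0.14 -0.29] t 20.23
cmd [492.76  51.7  111.14] -45.0 tcp [494.34  51.89 112.34] yaw -45.05 f [ 0.5  -0.39 13.45 -0.03  0.04 -0.28] t 20.51
```

```bash
sed -i 's#/5000+6e-5#/9500+4e-5#; s/n=2/n=4/' turn.py; python3 turn.py -45 -20 1.8
```

```text
cmd [492.76  51.69 111.1 ] -43.2 tcp [494.37  51.86 112.33] yaw -43.25 f [-0.09 -0.5  13.82 -0.12  0.04 -0.28] t 20.89
cmd [492.75  51.63 111.02] -41.4 tcp [494.35  51.82 112.26] yaw -41.45 f [ 0.02 -0.94 13.67 -0.11  0.06 -0.27] t 21.21
cmd [492.76  51.51 110.93] -39.6 tcp [494.39  51.78 112.21] yaw -39.66 f [ 0.03 -1.06 14.73 -0.04  0.08 -0.32] t 21.52
cmd [492.76  51.39 110.95] -37.8 tcp [494.39  51.76 112.19] yaw -37.86 f [ 3.100e-01 -9.000e-02  1.388e+01 -1.000e-02  2.000e-02 -3.500e-01] t 21.84
cmd [492.8   51.38 110.88] -36.0 tcp [494.43  51.73 112.16] yaw -36.05 f [-1.200e-01 -8.000e-02  1.445e+01  1.000e-02  7.000e-02 -3.500e-01] t 22.16
cmd [492.78  51.37 110.87] -34.2 tcp [494.43  51.69 112.12] yaw -34.26 f [ 0.45 -0.2  14.78 -0.03  0.06 -0.34] t 22.48
cmd [492.84  51.34 110.89] -32.4 tcp [494.47  51.67 112.13] yaw -32.46 f [-0.1  -0.43 13.91 -0.    0.03 -0.39] t 22.79
cmd [492.82  51.29 110.83] -30.6 tcp [494.47  51.64 112.1 ] yaw -30.65 f [-0.12 -0.39 14.32 -0.03  0.04 -0.34] t 23.11
cmd [492.81  51.25 110.8 ] -28.8 tcp [494.49  51.62 112.07] yaw -28.85 f [-1.500e-01  1.000e-02  1.416e+01 -2.000e-02  1.000e-02 -3.300e-01] t 23.43
cmd [492.79  51.25 110.76] -27.0 tcp [494.5   51.61 112.03] yaw -27.05 f [ 0.42  0.12 14.11 -0.02  0.02 -0.34] t 23.74
cmd [492.84  51.26 110.72] -25.2 tcp [494.53  51.62 112.  ] yaw -25.24 f [ 0.27  0.16 14.63 -0.06  0.05 -0.25] t 24.06
cmd [492.87  51.28 110.73] -23.4 tcp [494.55  51.61 111.98] yaw -23.46 f [ 0.32 -0.17 14.25 -0.03  0.   -0.38] t 24.38
cmd [492.91  51.26 110.7 ] -21.6 tcp [494.61  51.57 111.99] yaw -21.66 f [ 5.000e-01 -1.900e-01  1.471e+01 -1.000e-01  1.000e-02 -4.000e-01] t 24.69
cmd [492.97  51.24 110.71] -20.0 tcp [494.61  51.54 111.97] yaw -20.06 f [-0.1  -0.21 14.34 -0.06  0.03 -0.36] t 25.01
```

```bash
python3 turn.py -20 15 1.8; python3 -c "
from rb import *
snap('scene','scene5')
cv2.imwrite('pics/scene5c.png',cv2.resize(cv2.imread('pics/scene5.png')[130:260,130:310],None,fx=4.4,fy=4.4,interpolation=cv2.INTER_CUBIC)); print((F(4)-b).round(2))"
```

```text
cmd [493.01  51.2  110.68] -18.2 tcp [494.65  51.49 111.94] yaw -18.25 f [ 0.14 -0.68 14.84 -0.11  0.05 -0.32] t 25.39
cmd [493.03  51.12 110.71] -16.4 tcp [494.7   51.45 111.96] yaw -16.45 f [ 0.4  -0.37 14.07 -0.05 -0.03 -0.27] t 25.71
cmd [493.07  51.08 110.66] -14.6 tcp [494.71  51.43 111.91] yaw -14.65 f [ 1.400e-01 -3.200e-01  1.414e+01 -3.000e-02  1.000e-02 -3.200e-01] t 26.02
cmd [493.09  51.04 110.62] -12.8 tcp [494.73  51.44 111.89] yaw -12.86 f [-0.33 -0.19 14.78 -0.03  0.06 -0.35] t 26.34
cmd [493.05  51.01 110.65] -11.0 tcp [494.78  51.42 111.89] yaw -11.05 f [ 0.3  -0.14 14.16 -0.05 -0.03 -0.29] t 26.66
cmd [493.09  51.   110.61] -9.2 tcp [494.8   51.44 111.9 ] yaw -9.26 f [ 0.77  0.29 14.39 -0.04 -0.02 -0.44] t 26.98
cmd [493.18  51.03 110.59] -7.4 tcp [494.85  51.43 111.86] yaw -7.46 f [-0.05 -0.26 14.79 -0.06  0.05 -0.43] t 27.29
cmd [493.17  51.   110.62] -5.6 tcp [494.85  51.41 111.86] yaw -5.65 f [ 0.51  0.5  14.16 -0.05 -0.02 -0.34] t 27.61
cmd [493.23  51.06 110.58] -3.8 tcp [494.88  51.43 111.83] yaw -3.85 f [ 4.100e-01 -7.000e-01  1.448e+01 -7.000e-02  1.000e-
[... 727 characters left out ...]
5 f [ 4.500e-01  3.300e-01  1.497e+01  1.000e-02 -3.000e-02 -3.700e-01] t 29.82
cmd [493.4   50.92 110.55] 8.8 tcp [495.11  51.33 111.78] yaw 8.76 f [ 0.67 -0.02 14.32 -0.05 -0.09 -0.29] t 30.14
cmd [493.48  50.92 110.52] 10.6 tcp [495.19  51.38 111.81] yaw 10.54 f [ 0.19  0.7  14.21 -0.07 -0.04 -0.45] t 30.46
cmd [493.5   51.   110.49] 12.4 tcp [495.21  51.34 111.76] yaw 12.33 f [ 0.57  0.   14.83 -0.13 -0.04 -0.41] t 30.77
cmd [493.57  51.   110.52] 14.2 tcp [495.25  51.39 111.78] yaw 14.14 f [ 0.03 -0.29 14.65 -0.11 -0.04 -0.42] t 31.09
cmd [493.57  50.97 110.53] 15.0 tcp [495.25  51.4  111.76] yaw 14.95 f [ 0.37 -0.37 14.32 -0.06 -0.09 -0.36] t 31.41
[ 0.44  0.16 14.22 -0.04 -0.08 -0.34]
```

View pics/scene5c.png

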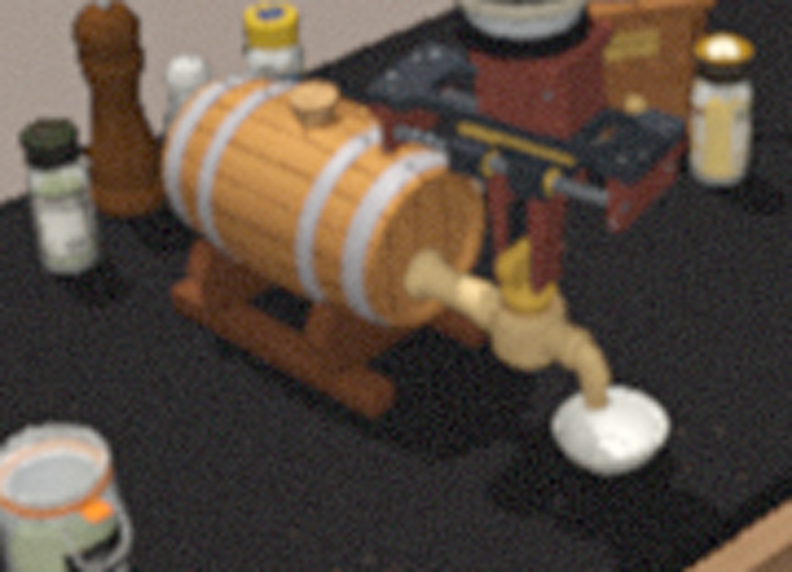

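Run:
```python
from rb import *
c=np.load("c.npy"); c[2]+=.0012
f,o=st(c,15.)
c[2]+=np.clip((f[2]-1)/9500,0,.0008); f,o=st(c,15.)
eoat.ungrasp(); f,o=st(o["tool_pos"],15.)
p=o["tool_pos"].copy(); p[2]=.16
arm.movel(tuple(p),[180,0,15],feed=.08)
p[2]=.25; p[0]-=.005;p[1]+=.01
arm.movel(tuple(p),[180,0,15],feed=.15)
import pickle; from h import cam
d=snap("wrist","w6"); pickle.dump(cam(d),open("w6.pkl","wb")); snap("scene","scene6")
print(arm.observe()["clock"],F(3))
cv2.imwrite('pics/w6c.png',cv2.resize(cv2.imread('pics/w6.png'),None,fx=1.5,fy=1.5,interpolation=cv2.INTER_CUBIC))
cv2.imwrite('pics/scene6c.png',cv2.resize(cv2.imread('pics/scene6.png')[130:260,130:310],None,fx=4.4,fy=4.4,interpolation=cv2.INTER_CUBIC))
```

```text
cmd [493.57  50.97 111.73] 15.0 tcp [495.04  51.1  112.1 ] yaw 14.96 f [ 5.22 -0.51  3.6  -0.02 -1.26 -0.33] t 31.86
cmd [493.57  50.97 112.  ] 15.0 tcp [495.04  51.09 112.16] yaw 14.96 f [ 6.32  0.64  1.76  0.05 -1.47 -0.33] t 32.17
cmd [495.04  51.09 112.16] 15.0 tcp [495.09  51.15 112.17] yaw 15.0 f [ 0.45  0.29  2.91 -0.02 -0.1   0.01] t 33.75
35.3583 [-0.28505773  0.12397639 -0.2931344   0.00063621 -0.089839    0.01021141]
```

View pics/w6c.png

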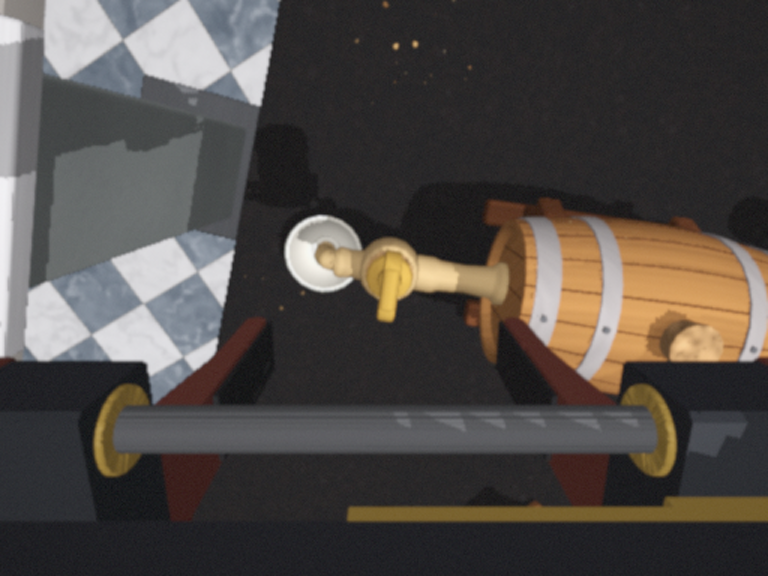

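View pics/scene6c.png

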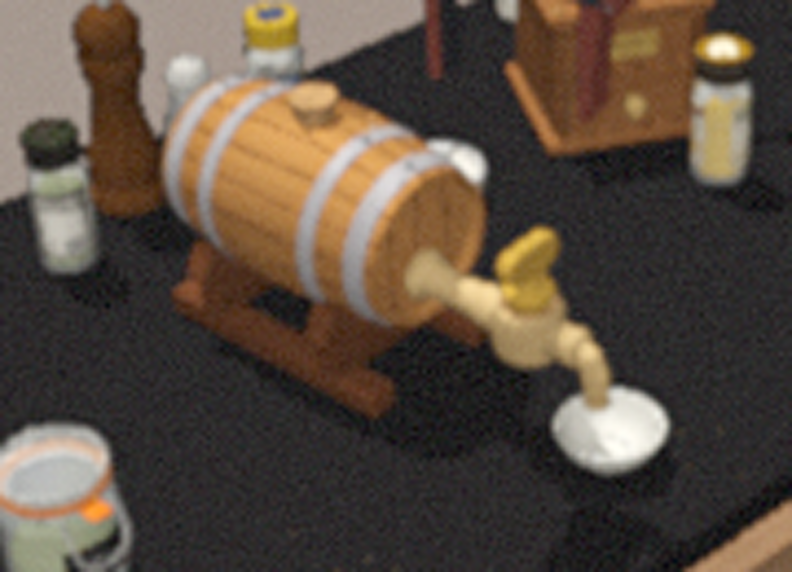

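Key stands in the tap. Now I measure the ear's yaw against the cask's, and check the cask for movement.

Run:
```python
from fit import *
import pickle
c=pickle.load(open("w6.pkl","rb"))
im=cv2.imread("pics/w6.png"); h=cv2.cvtColor(im,cv2.COLOR_BGR2HSV); print(h[200,257],h[190,256],h[180,290],h[165,245])
cv2.imwrite("pics/w6z.png",cv2.resize(im[145:225,210:310],None,fx=7,fy=7,interpolation=cv2.INTER_CUBIC))
B=onz(c,(.0,0),.1)
# bung
p=onz(c,(339/1.5-.2,697/1.5-.2),.177)[:2]; bo=np.array([.495,.052]); print("bung",p,np.degrees(np.arctan2(*(p-bo)[::-1])))
a=cv2.imread("pics/scene0.png",0).astype(np.float32);b=cv2.imread("pics/scene6.png",0).astype(np.float32)
for n,(r0,r1,c0,c1) in dict(cask=(145,225,165,245),dish=(218,240,254,284),bay=(225,272,125,162),spice=(135,175,285,303),garlic=(148,168,328,348)).items():
    w=cv2.createHanningWindow((c1-c0,r1-r0),cv2.CV_32F); print(n,cv2.phaseCorrelate(a[r0:r1,c0:c1].copy(),b[r0:r1,c0:c1].copy(),w))
```

```text
[ 21 150 225] [ 20 155 201] [ 19  86 236] [ 17 111 113]
bung [0.66623998 0.07833748] 8.743831372203928
cask ((0.20869432599047144, -0.01981593703582263), 1.022913252413273)
dish ((0.4817001498454232, -0.21726438408880533), 0.918702851401435)
bay ((-0.15659732239146607, 0.044715538109350916), 0.9400038341681163)
spice ((-0.22830503731127116, -0.304134716070255), 0.947222438785765)
garlic ((0.12018310702599777, -0.1293157357632264), 0.9937009239196777)
```

View pics/w6z.png

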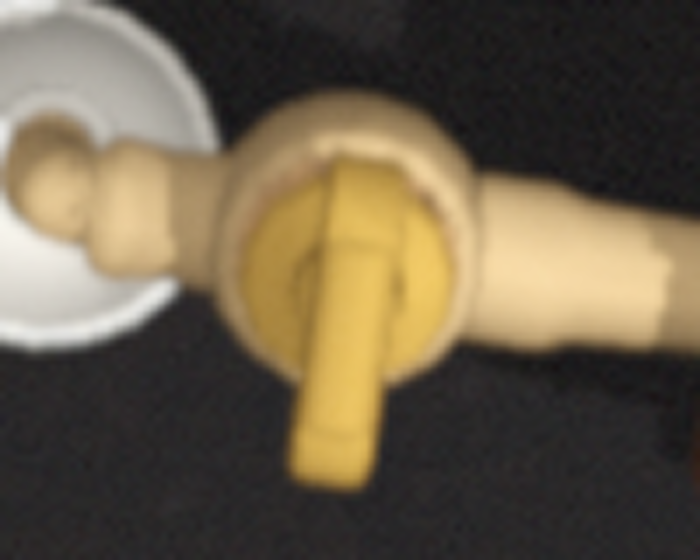

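Run:
```python
from fit import *
import pickle
c=pickle.load(open("w6.pkl","rb"))
im=cv2.imread("pics/w6.png")
P=[onz(c,(145+y/7-.4,210+x/7-.4),.140) for x,y in ((367,247),(340,433))]
d=P[0]-P[1]; print(P,"ear yaw",np.degrees(np.arctan2(d[1],d[0])),np.linalg.norm(d))
h=cv2.cvtColor(im,cv2.COLOR_BGR2HSV); m=(h[...,1]>135)&(h[...,2]>90)&(h[...,0]>17)&(h[...,0]<30); w=np.zeros_like(m); w[163:218,240:277]=1; m&=w
# whole key above mouth
def ren2(p):
    e=np.zeros((384,512),np.uint8)
    for o in pts(p[0]*1e-3,p[1]*1e-3,np.radians(p[2]),z0=.0605)[1:]:
        q=proj(c,o)[:,::-1]; cv2.fillConvexPoly(e,cv2.convexHull((q*16).round().astype(np.int32)),255,cv2.LINE_AA,4)
    return e/255.
M=m.astype(float)
f=lambda p:((cv2.GaussianBlur(ren2(p),(0,0),.8)-cv2.GaussianBlur(M,(0,0),.8))**2).sum()
r=min((minimize(f,[495,52,a],method='Nelder-Mead',options=dict(initial_simplex=[[495,52,a],[500,52,a],[495,57,a],[495,52,a+10]])) for a in (85,95,105)),key=lambda r:r.fun); print(r.x,r.fun,m.sum())
# tap axis: nozzle and neck centre pixels
z=cv2.resize(im[145:225,210:310],None,fx=7,fy=7,interpolation=cv2.INTER_CUBIC)
cs,_=cv2.findContours((cv2.resize(ren2(r.x)[145:225,210:310],None,fx=7,fy=7)>.5).astype(np.uint8),cv2.RETR_EXTERNAL,cv2.CHAIN_APPROX_NONE); cv2.drawContours(z,cs,-1,(0,255,0),1)
cv2.imwrite("pics/w6y.png",z)
for u in (6.6,):
    print("tap line px:",[((proj(c,np.array([.495,.052,.08])+s*np.array([np.cos(np.radians(u)),np.sin(np.radians(u)),0]))-[145,210])*7)[::-1].round() for s in (-.045,.045,.07)])
```

```text
[array([0.49298932, 0.0642067 , 0.14      ]), array([0.49632565, 0.03781768, 0.14      ])] ear yaw 97.2056112880254 0.02659908306370556
[493.70401723  50.54611263  99.58004777] 113.90558780833825 921
tap line px: [array([ 77., 192.]), array([620., 270.]), array([769., 292.])]
```

View pics/w6y.png

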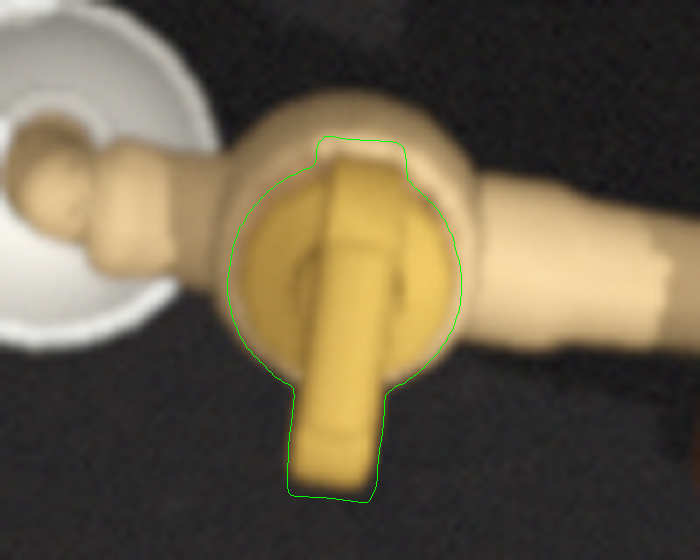

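Run:
```python
from rb import *
print(arm.observe()["clock"]); arm.sign_off()
```

```text
35.4083
the job is handed in; nothing more can be done
```

The key is in the tap and turned shut, and I handed the job in at 35.4 s.

**What I did:** I gripped the ear at 55 N, stood the key in the bore and pressed down. It met the cork with its foot about 34 mm below the mouth. I then turned it through 83° (1.45 rad) at about 0.1 rad/s, steering on the wrist force. After that I eased the load, opened the fingers and drew straight up.

**During the turn:**
- **Press:** 14 to 15 N for most of the turn, measured against the hanging key. In the first 20° or so it ranged from 12.6 N to a single reading of 15.6 N, so two stretches were just outside the 13 to 15 N band. It never fell below 12 N or came near the 18 N tipping force.
- **Sink and resistance:** the key sank about 1.5 mm. The resisting moment grew from about 0.1 to 0.3–0.45 N m.
- **Unloading:** easing the load left a sideways force of about 6 N on the key until the fingers opened.

**Last checks:**
- **Handle:** the ear sits at a yaw of about 97°. An outline fit gave 99.6°, but that fit was loose. The cask's crosswise direction is 96.6° to 98.7°, as the two wrist views differ by about 2°.
- **Cask and bystanders:** in the scene camera, the cask, bay jar, spice jar and garlic moved less than 0.4 pixel. The dish read 0.5 pixel, which I put down to noise.
- **Robot:** it hangs clear of everything.
- **Not tested:** I did not pull on the key to prove it is jammed. I judge it tight from the sink, the resistance and its staying upright when released.

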